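Unlock the lid stay and close the hose-coupling sample case

ROBOT

A 7-joint arm with a two-finger parallel gripper is mounted at the origin on the work surface. World frame = base frame: x ahead of the robot, y to its left, z up, the work surface at z = 0. Lengths are in mm, angles in rad, forces in N, time in s.
With the tool pointing down it reaches from about 400 to 850 mm from the base axis. Payload 4.4 kg.
Tool frame: the origin (TCP) lies at the very end of the fingers, on their centre line; the grasp point (between the pads) lies 19 mm behind it; z points along the fingers, x is the direction in which the jaws open and shut, and the axes are right-handed (so a half turn about z gives the same grasp; the last joint's range is limited). The gripper opens to 94 mm and grips with 3 to 60 N. Pads are 16 mm wide; open, the fingers measure 119 mm over their backs; the gripper's body (75 mm by 177 mm) begins 78 mm behind the grasp point.
Start: joints at [-1.17, 0.628, 0.038, 1.517, -0.027, 0.996, -0.02], TCP at [292.499, 580.485, 205.478] pointing down, gripper open.
Joint ranges: [-3.06, 3.06], [-0.37, 2.12], [-1.25, 1.32], [0.18, 2.47], [-1.1, 4.24], [0.23, 1.98], [-2.94, 2.94]. Speed limits (rad/s): [2.57, 2.57, 3.14, 3.14, 3.14, 3.14, 3.14].

INTERFACE

Orientations are given as a unit quaternion [w, x, y, z].
In Python, from rig import ctrl gives the robot as it stands.
- The arm moves only by the tool servo_tool, never from a script. Its argument "commands" is a list of rows, each a list of 7 numbers: the closure, from -1 (fully open) to 1 (shut), then the shift along the tool's x, y, z in cm, then the turn, a rotation vector about the tool's x, y, z in rad. A call has 1 to 12 rows; each row shifts and turns the pose as measured when the row begins, along the tool's axes as they then stand; what a row does not reach is not made up. A row lasts 1/12 s, in which the tool goes at most 41.7 mm and 7.16 degrees, less where a joint would pass 70% of its speed; a pose out of reach is approached as far as the arm can. A call is refused whole if a number of a shift passes 4.17 or a number of a turn 0.125, either way. A call with a gripper value outside its range is refused whole. The fingers move at their own pace and stop on an object; "force" is the grip in N (left out, the last holds). Time passes only in rows, so rows that do not move let the fingers close. It gives the time, the measured TCP pose, the force and the opening at its end, in the units of the state.
- ctrl.state(): the state, without advancing time (a new reading comes with each control period).
- ctrl.snapshot(name): name is "scene" or "side" or "wrist"; returns the picture (480x640x3 uint8, red, green, blue); there is no depth.
- ctrl.get_calibration(name): a dict with "fx", "fy", "cx", "cy" (pixels), "rvec" (rotation vector, rad) and "tvec" (3), from world to camera coordinates, as OpenCV has them. Camera axes: x right, y down, z forward; pixel columns grow to the right and rows downward; lengths in mm; the calibration is good to about 2 mm. The wrist camera is an equidistant fisheye: a pixel r from the principal point sees the ray r / f radians off the axis. A picture is of the moment at which its call begins: read the wrist's pose just before it. get_calibration takes no time and is no camera call; for the wrist camera it gives the pose at the moment of the call.
- ctrl.sign_off(): hands the job in, once; it reports no verdict.
The state is a dict: "clock": time; "joint_positions": joint angles; "joint_velocities": joint speeds; "tau": joint torques, N m; "ee_pos": TCP position; "tool_rot": TCP orientation; "ft_force": force on the tool from outside, world axes, zero at the start; "ft_torque": the same for the moment, N m; "finger_gap": opening from 0.0 (shut) to 1.0 (fully open).
Only numpy, scipy, OpenCV 4.12 (cv2) and the standard library are available. Lean on these libraries where they do the work, as an engineer would, in place of code of your own. Each camera call takes 0.05 s, during which the arm holds its last target.

TASK

The lid of the larger sample case on the counter is propped open by a folding stay on its side. Lift the stay's knee by its black grip, up and towards the front of the case, past centre so that it unlocks, then gently lower the lid until it is fully closed. Leave the coupling and the mug where they stand, and let go at the end.

Things in the scene. Friction and masses are not known exactly. Their poses are not given: they have to be found in the camera images.
- case: Larger aluminium sample case, black corners, fixed: 220 mm deep (x) x 260 wide (y), rim 95 high, couplings inside. Origin: centre of its underside; x points to the hinged back, z up. Stay outside its -y side, 6 to 15 mm from the wall: two 98 mm steel links, the lower pivoted on the case at x -20, z 81. The smaller closed case (120 wide, carrying handle) is a bystander; either may be on the left.
- lift_grip (a point): On the axis of the knee's black round grip, 14 mm thick, sticking out along the case's -y from y -148 to -200 mm; this point at y -185. At first x 46, z 154 mm in the case frame. It swings at 98 mm radius about the lower pivot (x -20, z 81), to unlock up and frontwards, first along (-0.78, 0, 0.62); centre is 6 mm on. Left 35 mm on, it stays there; it folds on forward and down as the lid closes.
- stay_knee (a joint): Fold of the stay's knee in rad: 0 locked (sagging past centre on its stop), 0.12 straight, growing as it folds the unlocking way. Above 0.4 is well unlocked, about 0.7 after moving the grip 35 mm; about 3.1 with the lid closed. Below 0.12 the lid cannot be lowered.
- lid_edge (a point): Middle of the lid's free edge. The lid is a flat plate 220 x 260 x 10 mm, turning about a line along the case's y at x 110, z 95 mm in the case frame (the inner face passes through that line). At first it stands 85 degrees open, this edge about 315 mm above the counter.
- lid (a joint): Lid angle in rad: 0 propped open (85 degrees above closed), 1.484 fully closed on the rim. The hinge is stiff (0.6 N m): once unlocked the lid stays at any angle and must be pushed down, with about 2 to 6 N on its outer face (the back, which becomes the top) 150 mm or more from the hinge.
- coupling: Bystander: loose grey plastic hose coupling, a stepped disc 76 mm across and 54 mm high, standing on the counter behind the cases. Origin at the centre of its underside.
- mug: Bystander: loose white mug, 80 mm across and 90 mm high, on the counter behind the cases, to the right of the coupling. Origin at the centre of its underside.

How it is judged:
By the outcome, as a careful person would: the job done as asked, in the order asked, and still so for the second after the job is handed in, with the robot touching nothing.
It also fails if it takes over 58 s, if anything falls off the work surface, if the arm or the gripper's body presses on something with over 40 N, if the wrist force passes 120 N, or if a joint passes its speed limit or range.

## Working session

There is one attempt and no reset: what is moved stays moved. The work goes in short steps, Python scripts to look and compute and a tool call to move; the robot and the scene stay as the last step left them, time stands still between calls to the robot, and variables do not carry over. Pictures are saved under pics/ and viewed, and the job is handed in when it is done.

Besides the shell and the picture viewer there is one more tool, called by a JSON object that holds its "method" and its "body". servo_tool: Moves the arm, as the interface text tells. Its arguments: {"type":"object","properties":{"commands":{"type":"array","items":{"type":"array","items":{"type":"number"}}},"force":{"type":"number"}},"required":["commands"]}

```bash
mkdir -p pics; ls; python3 - <<'E'
from rig import ctrl
import cv2
print(ctrl.state())
for n in ("scene","side","wrist"):
    print(n,ctrl.get_calibration(n))
    im=ctrl.snapshot(n); cv2.imwrite(f"pics/{n}0.png",im[:,:,::-1])
E
```

```text
pics
{'clock': 0.0, 'joint_positions': array([-1.16981895,  0.62930775,  0.03846643,  1.5183489 , -0.02698498,
        0.9963073 , -0.01997252]), 'joint_velocities': array([-5.69283827e-04,  1.01165624e-03, -2.77544505e-05, -1.40571145e-03,
        2.55060268e-04,  1.23300631e-03,  5.79083297e-04]), 'tau': array([ 6.27242534e-04, -5.49710977e+01,  1.14380389e+00, -1.86631697e+01,
       -5.21336845e-02,  2.37507757e-02,  1.69098471e-04]), 'ee_pos': array([292.2008538 , 579.87885251, 204.5855673 ]), 'tool_rot': array([ 5.06494952e-04,  8.51467837e-01,  5.24406011e-01, -7.75606021e-04]), 'ft_force': array([-0.33232985, -0.3763334 , -0.0454729 ]), 'ft_torque': array([-0.03240306,  0.03972388,  0.0036625 ]), 'finger_gap': 1.003080757601679}
scene {'fx': 487.7440940372057, 'fy': 487.7440940372057, 'cx': 320.5581110489191, 'cy': 236.3061334322218, 'rvec': array([ 2.16128777,  1.22183758, -0.44661152]), 'tvec': array([-292.52570739, -288.7511212 , 1634.46246537])}
side {'fx': 564.4523392977478, 'fy': 564.4523392977478, 'cx': 318.50173607952996, 'cy': 242.04203464173807, 'rvec': array([ 0.84938622, -2.33889965,  1.30410326]), 'tvec': array([432.45598833, 386.86671045, 836.83144892])}
wrist {'fx': 371.64829954431775, 'fy': 371.64829954431775, 'cx': 325.64633840072094, 'cy': 236.3860811184027, 'rvec': array([-2.46351246, -1.51644635, -0.21336851]), 'tvec': array([-649.73815836,  -27.9112217 ,  392.68986969])}
```

View pics/scene0.png

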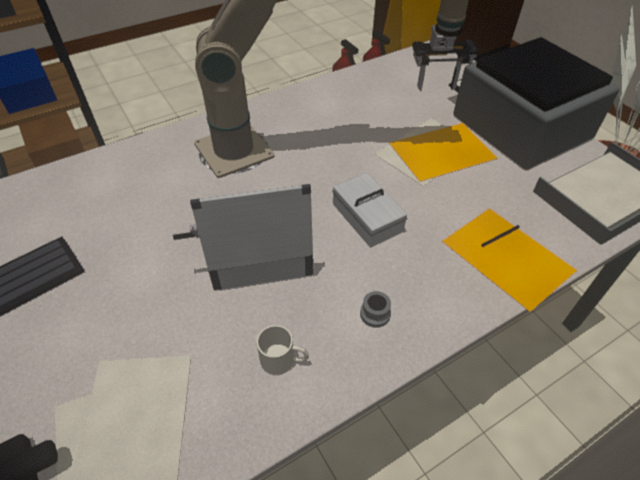

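View pics/side0.png

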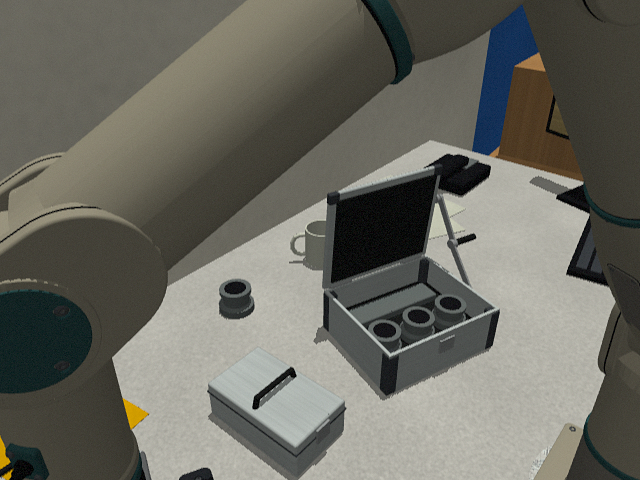

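View pics/wrist0.png

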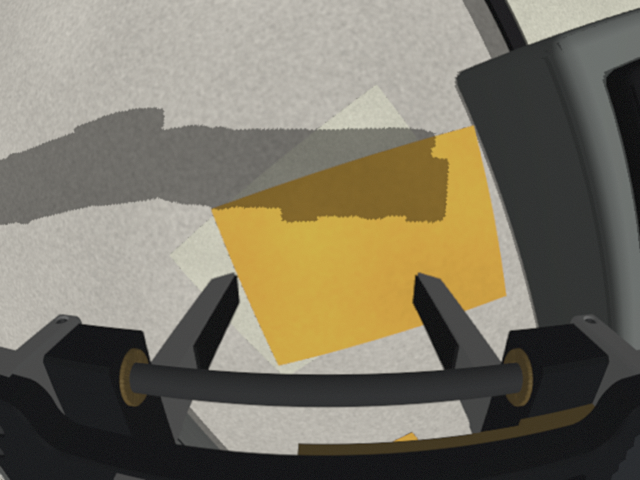

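The big case is open in the middle, with its lid back facing the scene camera. The grip is at scene (185,236) and side (465,239); the coupling and mug are behind the case. I'll zoom in for accurate corners.

```bash
cat > h.py <<'E'
import numpy as np, cv2
from rig import ctrl
def cam(n):
    c=ctrl.get_calibration(n); K=np.array([[c['fx'],0,c['cx']],[0,c['fy'],c['cy']],[0,0,1.]])
    return K,cv2.Rodrigues(c['rvec'])[0],np.array(c['tvec'],float).ravel()
def ray(n,p):
    K,R,t=cam(n); d=R.T@np.linalg.inv(K)@np.array([p[0],p[1],1.]); return -R.T@t,d/np.linalg.norm(d)
def plane(n,p,z):
    o,d=ray(n,p); return o+d*(z-o[2])/d[2]
def tri(p,q,a='scene',b='side'):
    o1,d1=ray(a,p);o2,d2=ray(b,q)
    A=np.stack([d1,-d2],1);s=np.linalg.lstsq(A,o2-o1,rcond=None)[0]
    x,y=o1+s[0]*d1,o2+s[1]*d2
    return (x+y)/2,np.linalg.norm(x-y)
def proj(n,P):
    K,R,t=cam(n); q=K@(R@np.array(P,float)+t); return q[:2]/q[2]
E
python3 - <<'E'
import cv2
a=cv2.imread('pics/scene0.png')[170:300,160:340]; b=cv2.imread('pics/side0.png')[150:410,310:510]
cv2.imwrite('pics/sc_crop.png',cv2.resize(a,None,fx=4.4,fy=4.4,interpolation=cv2.INTER_CUBIC))
cv2.imwrite('pics/sd_crop.png',cv2.resize(b,None,fx=2.3,fy=2.3,interpolation=cv2.INTER_CUBIC))
E
```

```text
(no output)
```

View pics/sc_crop.png

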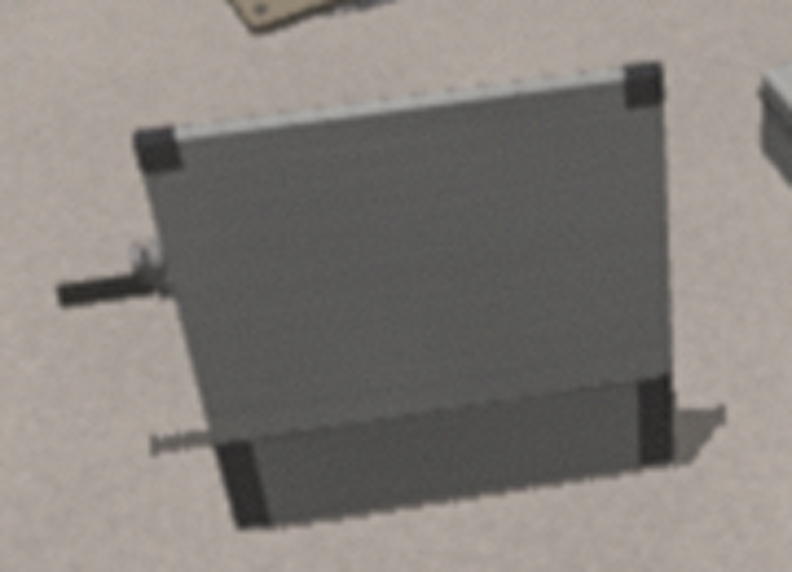

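View pics/sd_crop.png

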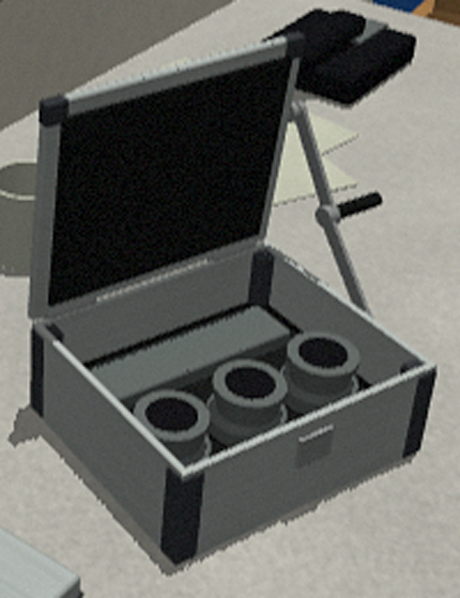

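```bash
python3 - <<'E'
from h import *
np.set_printoptions(precision=1,suppress=True)
BL=plane('scene',(214.5,290),0);BR=plane('scene',(312.7,275),0)
FR=plane('side',(389.6,355.2),95);FL=plane('side',(499.1,309.1),95)
f0=plane('side',(381.7,397.8),0);f1=plane('side',(488,349),0)
print('back z0',BL,BR,np.linalg.norm(BL-BR));print('front z95',FR,FL,np.linalg.norm(FR-FL),'front z0',f0,f1)
pts=dict(bl=BL,br=BR,fr=FR,fl=FL)
# Procrustes
mod=np.array([[110,-130],[110,130],[-110,130],[-110,-130]],float);W=np.array([BL[:2],BR[:2],FR[:2],FL[:2]])
mc,wc=mod.mean(0),W.mean(0);H=(mod-mc).T@(W-wc);yaw=np.arctan2(H[0,1]-H[1,0],H[0,0]+H[1,1])
c,s=np.cos(yaw),np.sin(yaw);R=np.array([[c,-s],[s,c]]);o=wc-R@mc
print('origin',o,'yaw',yaw,np.degrees(yaw));print('resid',W-(mod@R.T+o))
def w(p): return np.r_[R@p[:2]+o,p[2]]
print('grip tip pred',w([46,-200,154]),'meas',tri((173.8,236.8),(475,237.5)))
a=np.radians(85);print('lidcorners pred',[w([110-220*np.cos(a)+10*np.sin(a),y,95+220*np.sin(a)+10*np.cos(a)]) for y in (-130,130)])
print('lid pred pix',[proj(n,w([110-220*np.cos(a)+10*np.sin(a),y,95+220*np.sin(a)+10*np.cos(a)])) for n in('scene','side') for y in(-130,130)])
print('grip pix',[proj(n,w([46,y,154])) for n in('scene','side') for y in(-148,-200)])
print('grip point',w([46,-185,154]))
for n,p in (('mug',(275,340)),('coup',(377,310))): print(n,plane('scene',p,60 if n=='mug' else 30))
print('TCP->',ctrl.state()['ee_pos'])
E
```

```text
back z0 [ 492.4 -277.6    0. ] [581.9 -34.5   0. ] 259.02342899994085
front z95 [374.7  36.2  95. ] [ 285.3 -203.2   95. ] 255.52240941727044 front z0 [376.2  47.7   0. ] [ 286.8 -193.     0. ]
origin [ 433.6 -119.8] yaw -0.34743862848984847 -19.90676705228208
resid [[-0.3  1.9]
 [ 0.7  0.5]
 [ 0.3 -3.7]
 [-0.6  1.4]]
grip tip pred [ 408.7 -323.5  154. ] meas (array([ 405. , -321.8,  151.9]), np.float64(2.4902872861548144))
lidcorners pred [array([ 484.1, -276.3,  315. ]), array([572.6, -31.9, 315. ])]
lid pred pix [array([189.8, 202.2]), array([310.6, 186.2]), array([439.2, 163. ]), array([326.3, 192.8])]
grip pix [array([194.8, 234.2]), array([173. , 237.2]), array([454.6, 242.5]), array([473.3, 236. ])]
grip point [ 413.8 -309.4  154. ]
mug [ 732.8 -222.3   60. ]
coup [773.   35.7  30. ]
TCP-> [292.2 580.  204.8]
```

The case pose fits to about 2–3 mm: origin (434,-120), yaw -19.9°. The predicted grip tip agrees with the triangulated one. I'll raise the arm and swing over.

{"method": "servo_tool", "body": {"commands": [[-1, 0, 0, -4, 0, 0, 0], [-1, 0, 0, -4, 0, 0, 0], [-1, 0, 0, -4, 0, 0, 0], [-1, 0, 0, -4, 0, 0, 0], [-1, 0, 1, -4, 0, 0, 0.015], [-1, 0, 4, 0, 0, 0, 0.062], [-1, 0, 4, 0, 0, 0, 0.062], [-1, 0, 4, 0, 0, 0, 0.062], [-1, 0, 4, 0, 0, 0, 0.062], [-1, 0, 4, 0, 0, 0, 0.062], [-1, 0, 4, 0, 0, 0, 0.062], [-1, 0, 4, 0, 0, 0, 0.062]]}}

```text
clock: 1.15
ee_pos: [515.9, 407.3, 407.6]
tool_rot: [0.0, 0.946, 0.325, -0.006]
ft_force: [0.7, -0.1, -0.1]
finger_gap: 1.0
```

```bash
cat >> h.py <<'E'
from scipy.spatial.transform import Rotation as Ro
np.set_printoptions(precision=2,suppress=True)
O=np.array([433.6,-119.8]);YAW=-0.3474
RC=np.array([[np.cos(YAW),-np.sin(YAW),0],[np.sin(YAW),np.cos(YAW),0],[0,0,1]])
def w(p): return RC@np.array(p,float)+np.r_[O,0]
def c(p): return RC.T@(np.array(p,float)-np.r_[O,0])
def tool():
    s=ctrl.state(); q=s['tool_rot']; return s,np.array(s['ee_pos']),Ro.from_quat(np.r_[q[1:],q[0]])
def report():
    s,p,R=tool(); print('t',round(s['clock'],2),'tcp',p,'case',c(p),'az',np.degrees(np.arctan2(p[1],p[0])),'r',np.hypot(p[0],p[1]))
    print('axes in case frame\n',(RC.T@R.as_matrix()).T,'\nF case',RC.T@s['ft_force'],'gap',s['finger_gap'],'q',s['joint_positions'])
def need(p_case,Rt=None):
    s,p,R=tool(); print('shift tool cm',R.inv().apply(w(p_case)-p)/10)
    if Rt is not None: print('rotvec tool',(R.inv()*Rt).as_rotvec())
E
python3 -c "from h import *; report()"
```

```text
t 1.15 tcp [515.9  407.25 407.62] case [-102.05  523.59  407.62] az 38.287529658877 r 657.2718878928074
axes in case frame
 [[ 0.53  0.85 -0.01]
 [ 0.85 -0.53 -0.  ]
 [-0.01 -0.01 -1.  ]] 
F case [ 0.68  0.17 -0.11] gap 0.9999929356426298 q [-0.81  0.53  0.19  1.14 -0.1   1.49  0.03]
```

{"method": "servo_tool", "body": {"commands": [[-1, -0.6, 4, 0, 0, 0, 0.06], [-1, -0.6, 4, 0, 0, 0, 0.06], [-1, -0.6, 4, 0, 0, 0, 0.06], [-1, -0.6, 4, 0, 0, 0, 0.06], [-1, -0.6, 4, 0, 0, 0, 0.06], [-1, -0.6, 4, 0, 0, 0, 0.06], [-1, -0.6, 4, 0, 0, 0, 0.06], [-1, -0.6, 4, 0, 0, 0, 0.06], [-1, -0.6, 4, 0, 0, 0, 0.06], [-1, -0.6, 4, 0, 0, 0, 0.06], [-1, -0.6, 4, 0, 0, 0, 0.06], [-1, -0.6, 4, 0, 0, 0, 0.06]]}}

```text
clock: 2.15
ee_pos: [597.4, -74.0, 402.1]
tool_rot: [0.005, 0.999, -0.048, -0.009]
ft_force: [1.1, -0.2, -0.1]
finger_gap: 1.001
```

```bash
python3 -c "
from h import *; report(); need([46,-185,250])"
```

```text
t 2.15 tcp [597.38 -73.96 402.11] case [138.39  98.86 402.11] az -7.057522987135889 r 601.9382209973522
axes in case frame
 [[ 0.97  0.25 -0.02]
 [ 0.25 -0.97  0.01]
 [-0.02 -0.01 -1.  ]] 
F case [ 1.09  0.15 -0.14] gap 1.0005860797641175 q [-0.19  0.45  0.44  1.33 -0.18  1.42  0.15]
shift tool cm [-15.73  25.03  15.76]
```

{"method": "servo_tool", "body": {"commands": [[-1, -1.6, 3.2, 0, 0, 0, 0.03], [-1, -1.6, 3.2, 0, 0, 0, 0.03], [-1, -1.6, 3.2, 0, 0, 0, 0.03], [-1, -1.6, 3.2, 0, 0, 0, 0.03], [-1, -1.6, 3.2, 0, 0, 0, 0.03], [-1, -1.6, 3.2, 0, 0, 0, 0.03], [-1, -1.6, 3.2, 0, 0, 0, 0.03], [-1, -1.6, 3.2, 0, 0, 0, 0.03], [-1, -1.6, 3.2, 0, 0.09, 0, 0.01], [-1, -1, 2, 0, 0.09, 0, 0], [-1, 0, 0, 0, 0.09, 0, 0], [-1, 0, 0, 0, 0.09, 0, 0]]}}

```text
clock: 3.15
ee_pos: [363.3, -351.5, 407.0]
tool_rot: [-0.174, 0.968, -0.178, 0.026]
ft_force: [0.2, 0.6, -0.9]
finger_gap: 1.001
```

```bash
cat >> h.py <<'E'
def Rt(phi,yaw=0):  # tool x=+X case, z down, tilted phi about tool x
    return Ro.from_matrix(RC@np.diag([1.,-1,-1]))*Ro.from_rotvec([phi,0,0])
E
python3 -c "
from h import *; report(); need([46,-185,250],Rt(.35))
im=ctrl.snapshot('wrist'); cv2.imwrite('pics/w1.png',im[:,:,::-1])"
```

```text
t 3.15 tcp [ 363.27 -351.46  407.01] case [  12.75 -241.77  407.01] az -44.05330779061142 r 505.4646315773728
axes in case frame
 [[ 1.   -0.02 -0.01]
 [-0.02 -0.94 -0.35]
 [-0.01  0.35 -0.94]] 
F case [ 0.03  0.6  -0.87] gap 1.0006570664398469 q [ 0.56  0.41  0.57  1.47 -0.46  1.59  0.81]
shift tool cm [ 3.42  0.06 16.68]
rotvec tool [-0.    0.01 -0.02]
```

View pics/w1.png

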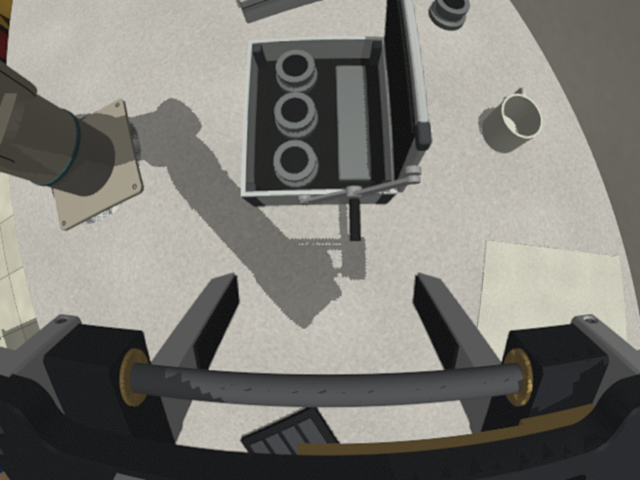

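The wrist picture shows the grip from (354,196) to (354,240), with its tip at (354,240), between the fingers' lines. I'll check it by casting a fisheye ray onto z=154.

```bash
cat >> h.py <<'E'
def wray(p,z,cal=None):
    k=cal or ctrl.get_calibration('wrist'); R=cv2.Rodrigues(k['rvec'])[0]; t=np.array(k['tvec']).ravel()
    u=(np.array(p)-[k['cx'],k['cy']])/k['fx']; th=np.linalg.norm(u); d=np.r_[np.sin(th)*u/th,np.cos(th)]
    d=R.T@d; o=-R.T@t; return o+d*(z-o[2])/d[2]
E
python3 -c "
from h import *
for p in ((354,239),(354,200),(356,220)): print(c(wray(p,155)))
# grasp point at [46,-185,154]: tcp = +19mm along tool z
z=np.array([0,.342,-.94]); g=np.array([46,-186,154]); 
need(g+19*z,Rt(.35)); need(g+19*z-80*z,Rt(.35))"
```

```text
[  41.15 -203.09  155.  ]
[  42.71 -155.56  155.  ]
[  44.3  -180.14  155.  ]
shift tool cm [ 3.82  2.95 27.49]
rotvec tool [-0.    0.01 -0.03]
shift tool cm [ 3.76  2.9  19.49]
rotvec tool [-0.    0.01 -0.03]
```

{"method": "servo_tool", "body": {"commands": [[-1, 0.5, 0.4, 2.8, 0, 0, -0.01], [-1, 0.5, 0.4, 2.8, 0, 0, -0.01], [-1, 0.5, 0.4, 2.8, 0, 0, -0.01], [-1, 0.5, 0.4, 2.8, 0, 0, 0], [-1, 0.5, 0.4, 2.8, 0, 0, 0], [-1, 0.5, 0.4, 2.8, 0, 0, 0], [-1, 0.5, 0.4, 2.6, 0, 0, 0], [-1, 0, 0, 0, 0, 0, 0]]}}

```text
clock: 3.87
ee_pos: [402.8, -333.0, 203.6]
tool_rot: [-0.17, 0.97, -0.173, 0.027]
ft_force: [0.2, 0.8, 0.4]
finger_gap: 1.0
```

```bash
python3 -c "
from h import *; report()
z=np.array([0,.342,-.94]); g=np.array([43.5,-186,154])
need(g+19*z,Rt(.35))
im=ctrl.snapshot('wrist'); cv2.imwrite('pics/w2.png',im[:,:,::-1])"
```

```text
t 3.87 tcp [ 402.77 -332.96  203.58] case [  43.59 -210.92  203.58] az -39.579424922157365 r 522.5780568851229
axes in case frame
 [[ 1.   -0.01 -0.01]
 [-0.01 -0.94 -0.34]
 [-0.    0.34 -0.94]] 
F case [-0.05  0.79  0.36] gap 0.9997930146615589 q [ 0.54  0.6   0.49  1.76 -0.6   1.15  0.96]
shift tool cm [ 0.02 -0.66  7.41]
rotvec tool [ 0.    0.   -0.01]
```

View pics/w2.png

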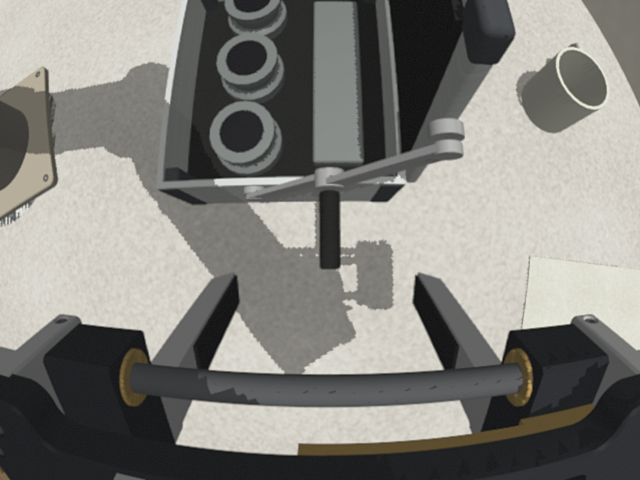

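The grip at (330,190–268) is centred between the fingers. Next I'll descend and close gently.

{"method": "servo_tool", "body": {"commands": [[-1, 0, -0.2, 2, 0, 0, 0], [-1, 0, -0.2, 2, 0, 0, 0], [-1, 0, -0.2, 2, 0, 0, 0], [-1, 0, 0, 1.4, 0, 0, 0], [-1, 0, 0, 0, 0, 0, 0]]}}

```text
clock: 4.33
ee_pos: [415.4, -310.9, 143.8]
tool_rot: [-0.164, 0.971, -0.173, 0.033]
ft_force: [-0.3, 0.5, 0.4]
finger_gap: 1.004
```

```bash
python3 -c "
from h import *; report()
z=np.array([0,.342,-.94]); g=np.array([43.5,-186,154])
need(g+19*z,Rt(.35))
im=ctrl.snapshot('wrist'); cv2.imwrite('pics/w3.png',im[:,:,::-1])"
```

```text
t 4.33 tcp [ 415.4  -310.94  143.78] case [  47.96 -185.92  143.78] az -36.81594316529819 r 518.8824727959093
axes in case frame
 [[ 1.   -0.01  0.01]
 [-0.   -0.94 -0.33]
 [ 0.01  0.33 -0.94]] 
F case [-0.45  0.37  0.42] gap 1.0039648241580235 q [ 0.52  0.65  0.44  1.85 -0.67  0.99  1.02]
shift tool cm [-0.46 -0.35  0.93]
rotvec tool [ 0.01 -0.01 -0.  ]
```

View pics/w3.png

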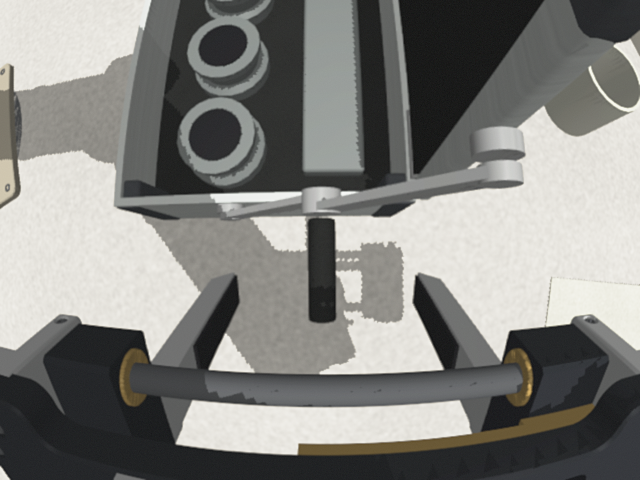

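{"method": "servo_tool", "body": {"commands": [[-1, -0.3, -0.3, 0.6, 0, 0, 0], [-1, -0.2, -0.1, 0.5, 0, 0, 0], [0, 0, 0, 0, 0, 0, 0], [0.3, 0, 0, 0, 0, 0, 0], [0.6, 0, 0, 0, 0, 0, 0], [1, 0, 0, 0, 0, 0, 0], [1, 0, 0, 0, 0, 0, 0], [1, 0, 0, 0, 0, 0, 0], [1, 0, 0, 0, 0, 0, 0], [1, 0, 0, 0, 0, 0, 0]], "force": 15}}

```text
clock: 5.22
ee_pos: [415.0, -308.7, 141.7]
tool_rot: [-0.159, 0.971, -0.174, 0.038]
ft_force: [-0.2, 0.2, -0.2]
finger_gap: 0.471
```

```bash
python3 -c "
from h import *; report()"
```

```text
t 5.22 tcp [ 415.03 -308.74  141.71] case [  46.87 -183.97  141.71] az -36.64533813054323 r 517.2726993041632
axes in case frame
 [[ 1.   -0.01  0.02]
 [-0.   -0.95 -0.32]
 [ 0.02  0.32 -0.95]] 
F case [-0.27  0.11 -0.16] gap 0.47055329170571264 q [ 0.52  0.65  0.44  1.87 -0.69  0.97  1.03]
```

{"method": "servo_tool", "body": {"commands": [[0.5, -0.3, -0.2, 0.7, 0, 0.01, 0], [1, 0, 0, 0, 0, 0, 0], [1, 0, 0, 0, 0, 0, 0], [1, 0, 0, 0, 0, 0, 0], [1, 0, 0, 0, 0, 0, 0], [1, 0, 0, 0, 0, 0, 0], [1, 0, 0, 0, 0, 0, 0]]}}

```text
clock: 5.8
ee_pos: [415.6, -304.8, 136.2]
tool_rot: [-0.158, 0.971, -0.174, 0.044]
ft_force: [0.8, -0.3, 0.2]
finger_gap: 0.14
```

```bash
python3 -c "
from h import *; report()
im=ctrl.snapshot('wrist'); cv2.imwrite('pics/w4.png',im[:,:,::-1])
im=ctrl.snapshot('side'); cv2.imwrite('pics/s4.png',im[:,:,::-1])"
```

```text
t 5.8 tcp [ 415.58 -304.83  136.18] case [  46.05 -180.11  136.18] az -36.26042163142603 r 515.3865855955404
axes in case frame
 [[ 1.   -0.01  0.03]
 [-0.   -0.95 -0.32]
 [ 0.03  0.32 -0.95]] 
F case [ 0.85 -0.06  0.18] gap 0.13983782630084152 q [ 0.52  0.65  0.43  1.89 -0.7   0.94  1.05]
```

View pics/w4.png

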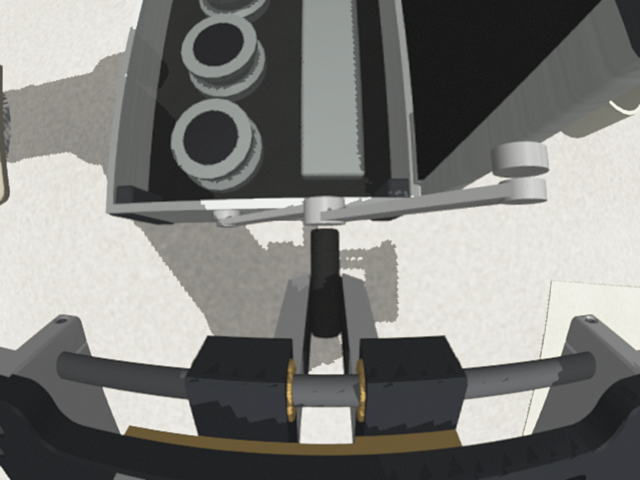

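View pics/s4.png

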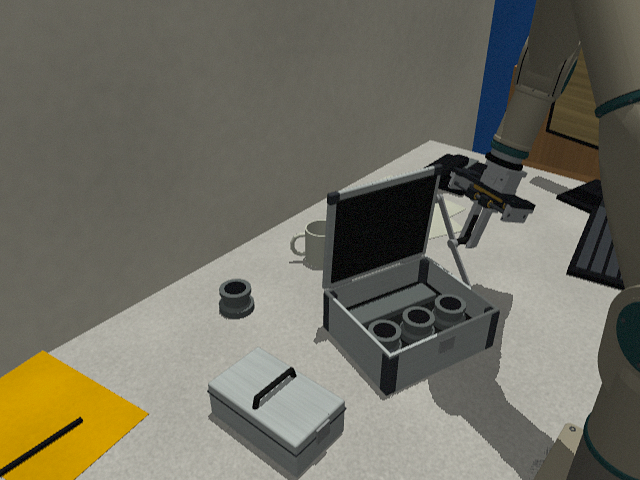

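Gripped: the grip sits between the pads and the opening is about 13 mm. Next is lifting along the arc.

{"method": "servo_tool", "body": {"commands": [[1, 0, 0, 0, 0, 0, 0], [1, -0.55, -0.14, -0.42, 0, 0, 0], [1, -0.55, -0.13, -0.4, 0, 0, 0], [1, -0.6, -0.12, -0.35, 0, 0, 0], [1, -0.6, -0.11, -0.33, 0, 0, 0], [1, 0, 0, 0, 0, 0, 0]], "force": 20}}

```text
clock: 6.4
ee_pos: [393.9, -297.1, 153.1]
tool_rot: [-0.157, 0.971, -0.174, 0.047]
ft_force: [1.4, 0.4, -3.2]
finger_gap: 0.144
```

```bash
python3 -c "
from h import *; report();s,p,R=tool()
g=c(p)-19*(RC.T@R.as_matrix())[:,2]; v=g-[-20,0,81]; print('grasp',g,np.hypot(v[0],v[2]),np.degrees(np.arctan2(v[2],v[0])))"
```

```text
t 6.4 tcp [ 393.94 -297.1   153.1 ] case [  23.07 -180.21  153.1 ] az -37.022764332989695 r 493.41048609062585
axes in case frame
 [[ 1.   -0.01  0.04]
 [-0.   -0.95 -0.32]
 [ 0.04  0.32 -0.95]] 
F case [ 1.24  0.82 -3.21] gap 0.14412978987885058 q [ 0.53  0.6   0.44  1.94 -0.69  0.94  1.06]
grasp [  22.34 -186.3   171.08] 99.53660048462467 64.82599606243913
```

{"method": "servo_tool", "body": {"commands": [[1, -0.7, -0.08, -0.22, 0, 0, 0], [1, -0.7, -0.07, -0.2, 0, 0, 0], [1, -0.7, -0.05, -0.15, 0, 0, 0], [1, 0, 0, 0, 0, 0, 0]]}}

```text
clock: 6.73
ee_pos: [376.8, -290.9, 160.9]
tool_rot: [-0.155, 0.971, -0.174, 0.051]
ft_force: [0.1, -0.5, -4.7]
finger_gap: 0.144
```

```bash
python3 -c "
from h import *; report();s,p,R=tool()
g=c(p)-19*(RC.T@R.as_matrix())[:,2]; v=g-[-20,0,81]; print('grasp',g,np.hypot(v[0],v[2]),np.degrees(np.arctan2(v[2],v[0])))
im=ctrl.snapshot('side'); cv2.imwrite('pics/s5.png',cv2.resize(im[120:420,300:600,::-1],None,fx=2,fy=2))"
```

```text
t 6.73 tcp [ 376.77 -290.89  160.95] case [   4.81 -180.22  160.95] az -37.67086131034884 r 475.99729982685056
axes in case frame
 [[ 1.   -0.02  0.05]
 [-0.   -0.95 -0.32]
 [ 0.05  0.32 -0.95]] 
F case [ 0.32 -0.46 -4.72] gap 0.14435148205390308 q [ 0.54  0.56  0.45  1.98 -0.68  0.93  1.08]
grasp [   3.9  -186.28  178.93] 100.80619583832804 76.28384594239853
```

View pics/s5.png

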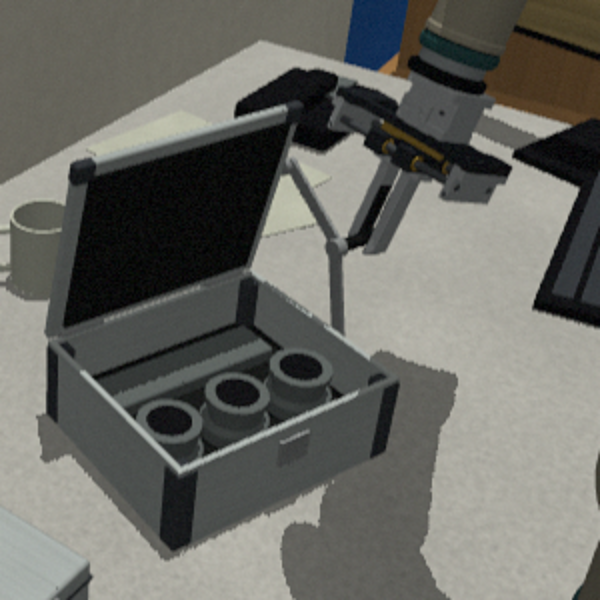

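The knee is visibly folded forward at crop (338,243), after about 45 mm of travel. Now I'll release and back off along the tool axis.

{"method": "servo_tool", "body": {"commands": [[0.2, 0, 0, 0, 0, 0, 0], [-0.2, 0, 0, 0, 0, 0, 0], [-0.5, 0, 0, 0, 0, 0, 0], [-0.5, 0, 0, 0, 0, 0, 0], [-0.5, 0, 0, 0, 0, 0, 0], [-0.5, 0, 0, -1, 0, 0, 0], [-0.5, 0, 0, -2, 0, 0, 0], [-0.5, 0, 0, -3, 0, 0, 0], [-0.5, 0, 0, -3, 0, 0, 0], [-0.5, 0, 0, -3, 0, 0, 0]]}}

```text
clock: 7.62
ee_pos: [353.2, -321.1, 274.5]
tool_rot: [-0.161, 0.971, -0.175, 0.041]
ft_force: [0.5, -1.0, 0.2]
finger_gap: 0.746
```

```bash
python3 -c "
from h import *; report()
im=ctrl.snapshot('wrist'); cv2.imwrite('pics/w6.png',im[:,:,::-1])"
```

```text
t 7.62 tcp [ 353.16 -321.09  274.5 ] case [  -7.11 -216.65  274.5 ] az -42.27698258635667 r 477.3054472602913
axes in case frame
 [[ 1.   -0.01  0.02]
 [-0.   -0.95 -0.33]
 [ 0.03  0.33 -0.94]] 
F case [ 0.77 -0.81  0.17] gap 0.7462483210757022 q [ 0.54  0.44  0.54  1.8  -0.52  1.22  0.95]
```

View pics/w6.png

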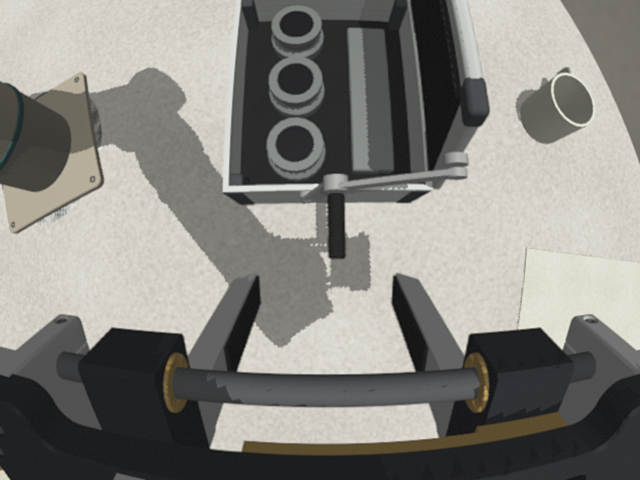

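The grip now shows at (337,195–256). I'll check where it rests, then work out the path behind the lid.

```bash
python3 -c "
from h import *
print(c(wray((337,254),178)),c(wray((337,225),178)))
need([7,-217,420],Rt(0.0))"
```

```text
[   7.1  -201.97  178.  ] [   7.5  -178.69  178.  ]
shift tool cm [  1.64  -4.9  -13.12]
rotvec tool [-0.33 -0.03 -0.01]
```

{"method": "servo_tool", "body": {"commands": [[0, 0, -0.5, -3.5, 0, 0, 0], [0.5, 0, -0.5, -3.5, 0, 0, 0], [1, 0, -0.5, -3.5, 0, 0, 0], [1, 0, -0.5, -3.5, -0.05, 0, 0], [1, 0, -0.3, -2, -0.09, 0, 0], [1, 0, 0, -1, -0.09, 0, 0], [1, 0, 0, 0, -0.08, 0, 0], [1, 4, 0, 0, 0, 0, 0], [1, 4, 0, 0, 0, 0, 0], [1, 4, -1, 0, 0, 0, 0], [1, 4, -2, 0, 0, 0, 0], [1, 2, -3, 0, 0, 0, 0]]}}

```text
clock: 8.67
ee_pos: [512.4, -372.4, 474.5]
tool_rot: [0.006, 0.98, -0.195, 0.02]
ft_force: [-0.8, 0.4, -0.6]
finger_gap: 0.003
```

```bash
python3 -c "
from h import *
report();need([160,20,420],Rt(0.0))"
```

```text
t 8.67 tcp [ 512.43 -372.37  474.52] case [ 160.11 -210.64  474.52] az -36.00487484023724 r 633.4376195554612
axes in case frame
 [[ 1.   -0.05  0.04]
 [-0.05 -1.    0.  ]
 [ 0.04 -0.01 -1.  ]] 
F case [-0.86  0.12 -0.65] gap 0.0027047154991020686 q [ 0.28  0.48  0.58  1.13 -0.27  1.56  0.4 ]
shift tool cm [ -1.3  -23.06   5.31]
rotvec tool [ 0.01 -0.04 -0.05]
```

{"method": "servo_tool", "body": {"commands": [[1, -0.1, -3.8, 0.5, 0, -0.01, -0.01], [1, -0.1, -3.8, 0.5, 0, -0.01, -0.01], [1, -0.1, -3.8, 0.5, 0, -0.01, -0.01], [1, -0.1, -3.8, 0.5, 0, -0.01, -0.01], [1, -0.1, -3.8, 0.5, 0, 0, -0.01], [1, -0.1, -3.8, 0.5, 0, 0, 0], [1, 0, 0, 3, 0, 0, 0], [1, 0, 0, 3, 0, 0, 0], [1, 0, 0, 0, 0, 0, 0]]}}

```text
clock: 9.42
ee_pos: [598.4, -142.3, 378.8]
tool_rot: [0.004, 0.986, -0.166, -0.002]
ft_force: [-0.0, 0.2, -0.3]
finger_gap: 0.006
```

```bash
python3 -c "
from h import *
report();need([145,20,265],Rt(0.0))
im=ctrl.snapshot('scene'); cv2.imwrite('pics/sc7.png',im[:,:,::-1])
im=ctrl.snapshot('wrist'); cv2.imwrite('pics/w7.png',im[:,:,::-1])"
```

```text
t 9.42 tcp [ 598.43 -142.3   378.81] case [162.64  34.96 378.81] az -13.375529537596421 r 615.1129266638176
axes in case frame
 [[ 1.    0.01 -0.  ]
 [ 0.01 -1.    0.01]
 [-0.   -0.01 -1.  ]] 
F case [-0.1   0.13 -0.3 ] gap 0.006056628062681783 q [-0.13  0.49  0.53  1.36 -0.24  1.36  0.07]
shift tool cm [-1.76  1.38 11.4 ]
rotvec tool [0.01 0.   0.01]
```

View pics/sc7.png

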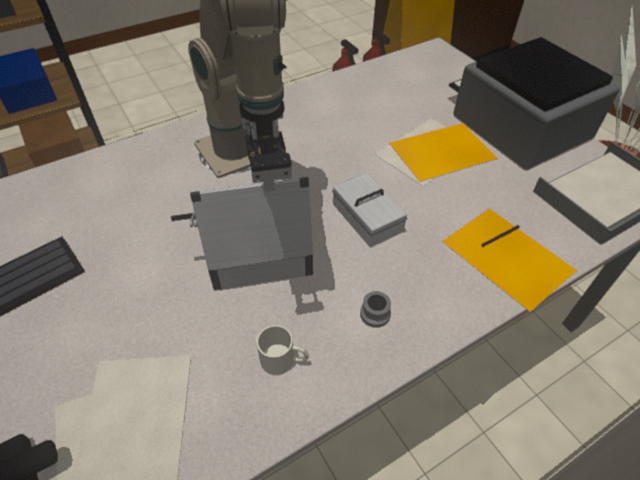

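View pics/w7.png

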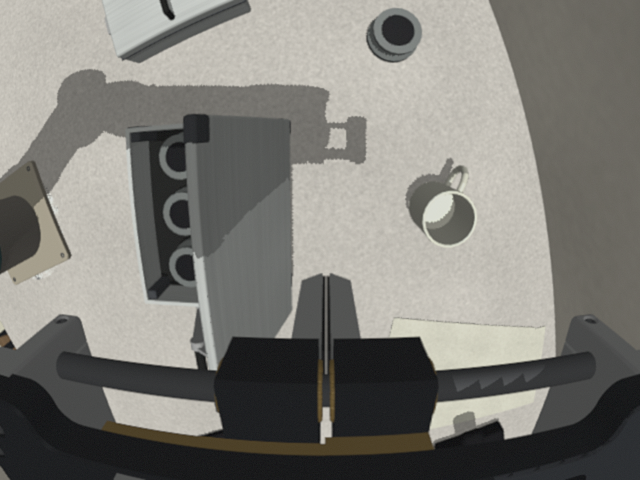

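```bash
python3 -c "
from h import *
s,p,R=tool();print(proj('scene',p),proj('scene',w([95,0,315])))
# upper pivot on lid: from locked geometry
# measure lid edge corners now: scene corner px -> intersect with circle about hinge at y=+-130, s=220, off 10
for y,px in((-130,(191,196)),(130,(308,178))):
  best=min(((np.hypot(*(proj('scene',w([110-220*np.cos(t)+10*np.sin(t),y,95+220*np.sin(t)+10*np.cos(t)]))-px)),np.degrees(t)) for t in np.radians(np.arange(40,90,.5))))
  print(best)
im=ctrl.snapshot('side'); cv2.imwrite('pics/s7.png',im[:,:,::-1])
a=cv2.imread('pics/sc7.png')[80:300,160:360];cv2.imwrite('pics/sc7c.png',cv2.resize(a,None,fx=2.7,fy=2.7,interpolation=cv2.INTER_CUBIC))
"
```

```text
[267.65 189.25] [250.94 192.22]
(np.float64(1.2424891850303432), np.float64(79.5))
(np.float64(0.167764585205542), np.float64(77.0))
```

View pics/sc7c.png

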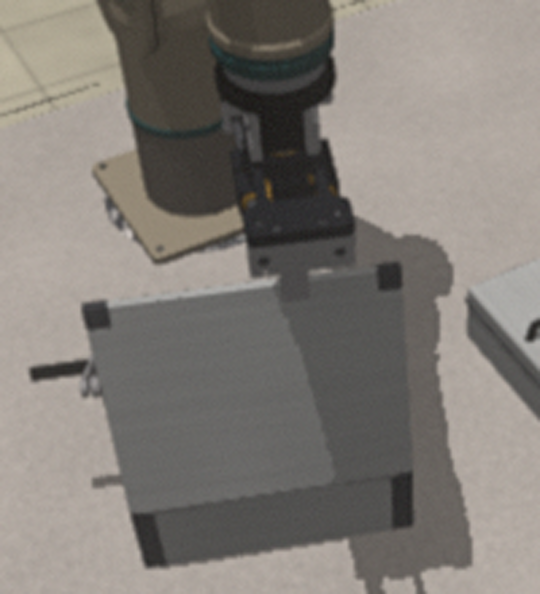

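View pics/s7.png

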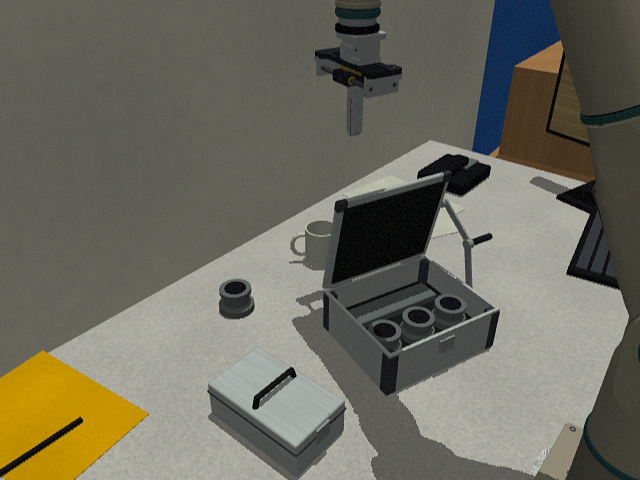

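Fingers hang behind and above the lid (tip near scene (268,189)). The lid now stands about 77° open, because folding the knee drew it forward. I'll descend behind it.

{"method": "servo_tool", "body": {"commands": [[1, -0.2, 0.3, 2.5, 0, 0, 0], [1, -0.2, 0.3, 2.5, 0, 0, 0], [1, -0.2, 0.3, 2.5, 0, 0, 0], [1, -0.2, 0.2, 2.5, 0, 0, 0], [1, -0.2, 0.2, 2, 0, 0, 0], [1, -0.5, 0, 0, 0, 0, 0], [1, -1, 0, 0, 0, 0, 0], [1, -1, 0, 0, 0, 0, 0]]}}

```text
clock: 10.23
ee_pos: [572.7, -165.3, 280.5]
tool_rot: [0.009, 0.984, -0.176, 0.02]
ft_force: [0.8, -0.1, 1.7]
finger_gap: 0.007
```

```bash
cat >> h.py <<'E'
def lidplan(s=160,step=4):
    s_,p,R=tool(); q=c(p); f=q+[-12.5,0,0]; v=np.array([f[0]-110,f[2]-95])
    d=np.hypot(*v); th=np.degrees(np.arctan2(v[1],-v[0])-np.arcsin(10/d)); ss=np.sqrt(d*d-100)
    print('contact lid angle if touching',th,'s',ss)
E
python3 -c "
from h import *
report();lidplan()"
```

```text
t 10.23 tcp [ 572.73 -165.26  280.55] case [146.3    4.62 280.55] az -16.09522835154538 r 596.0981281108891
axes in case frame
 [[ 1.   -0.01  0.04]
 [-0.01 -1.    0.01]
 [ 0.04 -0.01 -1.  ]] 
F case [0.78 0.23 1.71] gap 0.006633306339178405 q [-0.11  0.49  0.53  1.63 -0.27  1.05  0.13]
contact lid angle if touching 94.24431844987959 s 186.79942605244023
```

{"method": "servo_tool", "body": {"commands": [[1, -0.5, -0.2, 1.5, 0, -0.02, 0], [1, -0.8, -0.2, 1, 0, -0.02, 0], [1, -1, 0, 0.4, 0, 0, 0], [1, -1, 0, 0.2, 0, 0, 0], [1, -0.6, 0, 0, 0, 0, 0]]}}

```text
clock: 10.65
ee_pos: [539.1, -149.5, 252.1]
tool_rot: [0.005, 0.984, -0.177, 0.003]
ft_force: [-0.1, 0.0, 1.0]
finger_gap: 0.004
```

```bash
python3 -c "
from h import *
report();lidplan()"
```

```text
t 10.65 tcp [ 539.13 -149.53  252.14] case [109.35   7.97 252.14] az -15.501638881867725 r 559.4835419290413
axes in case frame
 [[ 1.   -0.01  0.01]
 [-0.01 -1.    0.01]
 [ 0.01 -0.01 -1.  ]] 
F case [-0.1   0.01  1.04] gap 0.00431758838322059 q [-0.13  0.48  0.52  1.73 -0.27  0.99  0.13]
contact lid angle if touching 81.5798919687814 s 157.36789018053585
```

{"method": "servo_tool", "body": {"commands": [[1, -0.5, 0, 0.05, 0, 0, 0], [1, -0.5, 0, 0.08, 0, 0, 0], [1, -0.5, 0, 0.1, 0, 0, 0], [1, -0.5, 0, 0.12, 0, 0, 0], [1, -0.5, 0, 0.14, 0, 0, 0], [1, -0.5, 0, 0.16, 0, 0, 0]]}}

```text
clock: 11.15
ee_pos: [516.3, -140.8, 248.1]
tool_rot: [0.007, 0.984, -0.177, 0.011]
ft_force: [2.4, -1.1, 4.2]
finger_gap: 0.006
```

```bash
python3 -c "
from h import *
report();lidplan()"
```

```text
t 11.15 tcp [ 516.31 -140.79  248.08] case [ 84.92   8.43 248.08] az -15.252608476032265 r 535.1633483597562
axes in case frame
 [[ 1.   -0.01  0.02]
 [-0.01 -1.    0.01]
 [ 0.02 -0.01 -1.  ]] 
F case [ 2.67 -0.19  4.16] gap 0.005539239158440727 q [-0.16  0.44  0.53  1.82 -0.26  0.93  0.12]
contact lid angle if touching 72.56906880804745 s 157.31294269910464
```

In contact at about 3 N. I'll keep rotating the lid down along the arc.

{"method": "servo_tool", "body": {"commands": [[1, -0.47, 0, 0.17, 0, 0, 0], [1, -0.47, 0, 0.18, 0, 0, 0], [1, -0.46, 0, 0.2, 0, 0, 0], [1, -0.46, 0, 0.21, 0, 0, 0], [1, -0.45, 0, 0.22, 0, 0, 0], [1, -0.44, 0, 0.24, 0, 0, 0], [1, -0.44, 0, 0.25, 0, 0, 0], [1, -0.43, 0, 0.26, 0, 0, 0], [1, -0.42, 0, 0.28, 0, 0, 0], [1, -0.41, 0, 0.29, 0, 0, 0], [1, -0.4, 0, 0.3, 0, 0, 0], [1, -0.39, 0, 0.32, 0, 0, 0]]}}

```text
clock: 12.15
ee_pos: [461.5, -120.8, 215.4]
tool_rot: [0.006, 0.984, -0.177, 0.011]
ft_force: [0.8, -0.7, 3.5]
finger_gap: 0.004
```

```bash
python3 -c "
from h import *
report();lidplan()
im=ctrl.snapshot('side'); cv2.imwrite('pics/s8.png',im[:,:,::-1])"
```

```text
t 12.15 tcp [ 461.49 -120.82  215.38] case [ 26.57   8.53 215.38] az -14.671564072396121 r 477.04335544261346
axes in case frame
 [[ 1.   -0.01  0.02]
 [-0.01 -1.    0.01]
 [ 0.02 -0.01 -1.  ]] 
F case [ 0.94 -0.38  3.52] gap 0.003995950303678073 q [-0.19  0.4   0.52  2.   -0.26  0.78  0.12]
contact lid angle if touching 47.72531727437403 s 153.60495470226223
```

View pics/s8.png

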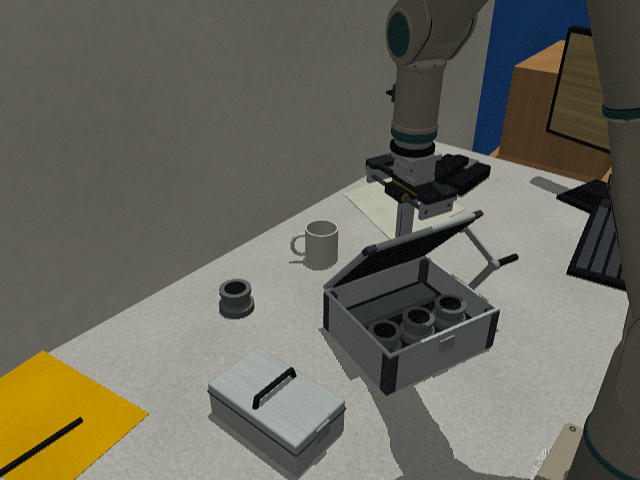

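{"method": "servo_tool", "body": {"commands": [[1, -0.35, 0, 0.34, 0, 0, 0], [1, -0.34, 0, 0.36, 0, 0, 0], [1, -0.33, 0, 0.37, 0, 0, 0], [1, -0.31, 0, 0.38, 0, 0, 0], [1, -0.3, 0, 0.39, 0, 0, 0], [1, -0.28, 0, 0.41, 0, 0, 0], [1, -0.27, 0, 0.42, 0, 0, 0], [1, -0.25, 0, 0.43, 0, 0, 0], [1, -0.23, 0, 0.44, 0, 0, 0], [1, -0.22, 0, 0.45, 0, 0, 0], [1, -0.2, 0, 0.45, 0, 0, 0], [1, -0.18, 0, 0.46, 0, 0, 0]]}}

```text
clock: 13.2
ee_pos: [423.6, -107.1, 158.9]
tool_rot: [0.005, 0.984, -0.177, 0.006]
ft_force: [-1.5, 0.2, 3.4]
finger_gap: 0.005
```

```bash
python3 -c "
from h import *
report();lidplan()"
```

```text
t 13.2 tcp [ 423.62 -107.11  158.9 ] case [-13.7    8.53 158.9 ] az -14.18978641975367 r 436.95313786860333
axes in case frame
 [[ 1.   -0.01  0.01]
 [-0.01 -1.    0.01]
 [ 0.01 -0.01 -1.  ]] 
F case [-1.45 -0.33  3.37] gap 0.004643624895184088 q [-0.16  0.44  0.47  2.16 -0.32  0.6   0.18]
contact lid angle if touching 21.32393796820226 s 150.11557963412284
```

{"method": "servo_tool", "body": {"commands": [[1, -0.1, 0, 0.46, 0, 0, 0], [1, -0.1, 0, 0.46, 0, 0, 0], [1, -0.08, 0, 0.46, 0, 0, 0], [1, -0.06, 0, 0.46, 0, 0, 0], [1, -0.05, 0, 0.45, 0, 0, 0], [1, -0.04, 0, 0.45, 0, 0, 0], [1, -0.02, 0, 0.45, 0, 0, 0], [1, 0, 0, 0.45, 0, 0, 0], [1, 0, 0, 0.4, 0, 0, 0]]}}

```text
clock: 13.95
ee_pos: [416.9, -105.1, 112.9]
tool_rot: [0.005, 0.984, -0.177, 0.004]
ft_force: [-0.6, 0.0, 1.6]
finger_gap: 0.003
```

```bash
python3 -c "
from h import *
report();lidplan()"
```

```text
t 13.95 tcp [ 416.93 -105.14  112.89] case [-20.67   8.11 112.89] az -14.153166851683357 r 429.98309650626595
axes in case frame
 [[ 1.   -0.01  0.01]
 [-0.01 -1.    0.01]
 [ 0.01 -0.01 -1.  ]] 
F case [-0.55 -0.18  1.59] gap 0.0025879901791824385 q [-0.1   0.51  0.39  2.21 -0.4   0.47  0.24]
contact lid angle if touching 3.14937017884308 s 143.9317939731276
```

{"method": "servo_tool", "body": {"commands": [[1, 0, 0, 0.25, 0, 0, 0], [1, 0, 0, 0.25, 0, 0, 0], [1, 0, 0, 0.2, 0, 0, 0], [1, 0, 0, 0.2, 0, 0, 0]]}}

```text
clock: 14.28
ee_pos: [417.1, -105.4, 104.6]
tool_rot: [0.004, 0.984, -0.177, 0.004]
ft_force: [-11.3, 2.4, 62.0]
finger_gap: 0.004
```

```bash
python3 -c "
from h import *
report();lidplan()"
```

```text
t 14.28 tcp [ 417.14 -105.38  104.56] case [-20.39   7.96 104.56] az -14.177596592623754 r 430.2405924097413
axes in case frame
 [[ 1.   -0.01  0.01]
 [-0.01 -1.    0.01]
 [ 0.01 -0.01 -1.  ]] 
F case [-11.42  -1.54  62.04] gap 0.004217503141009827 q [-0.09  0.53  0.37  2.22 -0.41  0.45  0.26]
contact lid angle if touching -0.17493711719997324 s 142.8606113264664
```

At z 104.6 the lid is on the rim: the force jumped to 62 N, which is firmer than I wanted but under the 120 N limit. Backing off now.

{"method": "servo_tool", "body": {"commands": [[1, 0, 0, -0.4, 0, 0, 0], [1, 0, 0, -1, 0, 0, 0], [1, 0, 0, -2, 0, 0, 0], [1, 0, 0, -3, 0, 0, 0], [1, 0, 0, -4, 0, 0, 0], [1, 0, 0, -4, 0, 0, 0], [1, 0, 0, -4, 0, 0, 0], [1, 0, 0, 0, 0, 0, 0]]}}

```text
clock: 14.95
ee_pos: [417.1, -106.0, 296.7]
tool_rot: [0.005, 0.984, -0.179, 0.005]
ft_force: [0.5, 1.4, 0.0]
finger_gap: 0.005
```

```bash
python3 -c "
from h import *
report()
for n in('side','scene'):
  im=ctrl.snapshot(n); cv2.imwrite(f'pics/{n}9.png',im[:,:,::-1])
print([proj('side',w([-110,y,z])) for y in(-130,130) for z in (95,105)])
im=cv2.imread('pics/side9.png')[200:420,290:540]
cv2.imwrite('pics/side9c.png',cv2.resize(im,None,fx=2.7,fy=2.7,interpolation=cv2.INTER_CUBIC))"
```

```text
t 14.95 tcp [ 417.08 -106.02  296.7 ] case [-20.22   7.34 296.7 ] az -14.261745418917723 r 430.34748270618473
axes in case frame
 [[ 1.   -0.01  0.01]
 [-0.01 -1.    0.01]
 [ 0.01 -0.01 -1.  ]] 
F case [0.03 1.48 0.02] gap 0.004500700508837021 q [-0.31  0.22  0.6   1.98 -0.14  0.97 -0.  ]
[array([499.09, 308.61]), array([499.99, 304.46]), array([388.51, 356.43]), array([388.91, 352.05])]
```

View pics/side9c.png

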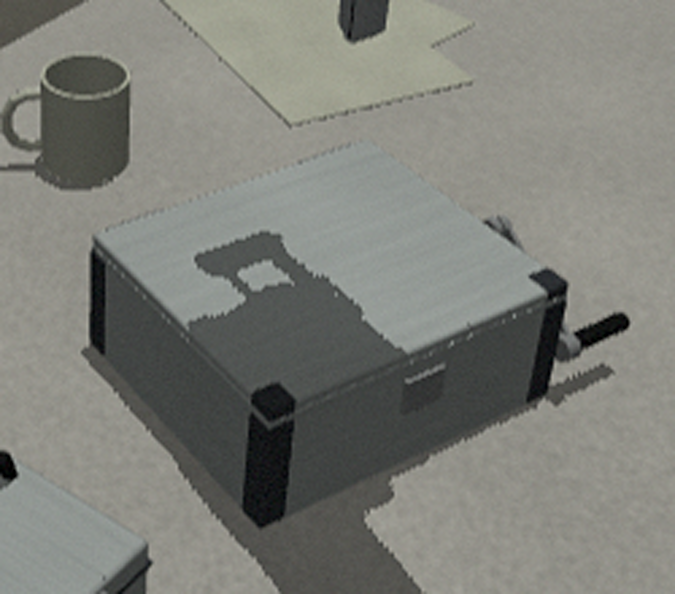

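View pics/scene9.png

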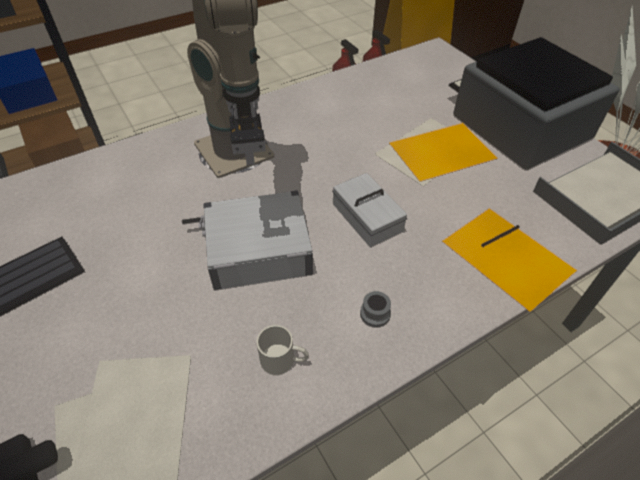

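The side view shows the lid flush: its seam runs parallel to the rim, with the near corner at about (390,356) against a predicted (388.5,356.4). In the scene view, the mug (275,345) and the coupling (377,308) haven't moved. The arm is clear and reads about 0 N.

```bash
python3 -c "
from h import *
print(ctrl.sign_off(), ctrl.state()['clock'])"
```

```text
the job is handed in; nothing more can be done
the job is handed in; nothing more can be done
```

The lid of the larger case is fully closed. I gripped the stay's black grip, moved the knee about 45 mm up and forward past centre, and let go. I then pushed the lid down from behind with the closed fingers, mostly at 2–5 N, until it sat on the rim. The job was handed in at about 15 s.

**Last checks:**
- **Lid:** the side view shows it flush, with its seam within about 2 px of the predicted rim. The fingertips reached z 104.6 mm, against 105 mm expected for a closed lid.
- **Bystanders:** the coupling and the mug are where they stood at the start.
- **Arm:** it has let go and stands about 190 mm above the lid, with no contact force beyond about 1.5 N of sensor noise.

**What went less well:** when the lid met the rim, the wrist force rose to about 62 N before I backed off. That is under the 120 N wrist limit, but firmer than gentle. The contact was through the fingertips, not the gripper's body.

I had no joint readings, so the knee and lid positions come from the camera views and the fingertip position.

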